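# Peel the top sample tray off a clinging stack and present it

## Task

The nested blue sample trays cling together: first push the whole stack up against the steel stop until it sits flat on it, and lean on it for a moment so that you feel the stop push back. Then peel off only the top tray by its upright corner tab, raising that corner first while the opposite corner still sits in the stack, so that the lower trays stay down against the stop. Carry the tray to the cork mat and finish still holding it in the gripper, level and still, right way up, centred over the mat with its underside at least 15 cm above the table; leave the glass, jar and spoon alone.

Things in the scene. Friction and masses are not known exactly. Their poses are not given: they have to be found in the camera images.
- stop: Fixed steel angle: an upright plate 240 mm long (its y), 6 mm thick, 48 mm high, on a 4 mm foot that reaches away from the stack. Origin on the table; its +x axis points to the stack, square to the plate, whose face towards the stack is at x = +10 mm. Place and yaw vary; the stack starts 25 to 60 mm clear of it on its +x side.
- stack: The lower trays: five square blue plastic trays nested 9 mm apart, one loose block on the table, about 1 kg. Rims 162 x 162 mm (x, y from -81 to 81 mm) form upright sides from z = 21 to 64 mm; below, the sides are set back to 108 mm. Origin: centre of the underside; z up. Its -x side faces the stop, within 0.1 rad of parallel at the start.
- stack_back_left (a point): Point of the stack on its -x side, at its +y corner, 30 mm above the table; touches the stop's face when the stack is home.
- stack_back_right (a point): The same at the -y corner of the -x side.
- stack_push (a point): Middle of the stack's +x side (away from the stop), 50 mm above the table: a good place to push towards the stop. Sliding takes 3 to 5 N, about 15 N seats it. Two spread fingers set parallel to the stop square it up; a single point of push may grip and leave it skew.
- tray: Top tray, loose, 0.11 kg, same blue plastic: floor 110 mm square, rim 162 x 162 mm, 29 mm high. Origin: centre of underside; it sits 45 mm above the stack's origin, axes parallel to the stack's (rim top 74 mm above the table). The only tray with a tab. Its lip clings by friction, mostly near the -x, -y corner: raising the +x, +y corner first takes 3 to 6 N at the tab.
- tray_tab (a point): Top of the tray's upright grip tab at its +x, +y corner: 81 mm from the tray's centre in both x and y, 59 mm above the tray's underside. The tab is a flat fin 26 mm long, 8 mm thick, 30 mm high above the rim, its length along the tray's diagonal: pinch it across its thickness from above.
- tray_heel (a point): Lower edge of the tray's rim lip at the -x, -y corner, across from the tab, (-81, -81, 21) mm in the tray's frame: the point about which the tray turns as it is peeled.
- mat: Fixed cork mat 200 x 200 x 4 mm on the table; origin at the centre of its underside.
- glass: Bystander: empty straight tasting glass, 84 mm across, 75 mm high, loose; origin at the centre of its underside.
- jar: Bystander: capped amber jar, 68 mm across, 100 mm high, loose; origin at the centre of its underside.
- spoon: Bystander: steel spoon with a wooden handle, 160 mm long, lying along its x axis, loose; origin on the table under it.
Things that resemble listed ones, but are neither listed nor needed, are in the scene too. Leave any black or yellow look-alike of the stack alone.

How it is judged:
By the outcome, as a careful person would: the job done as asked, in the order asked, and still so for the second after the job is handed in, while the arm keeps its last pose, push and grip.
It also fails if it takes over 61 s, if anything falls off the work surface, if the arm or the gripper's body presses on something with over 40 N, if the wrist force passes 120 N, or if a joint passes its speed limit or range.

## Robot

A 7-joint arm with a two-finger parallel gripper is mounted at the origin on the work surface. World frame = base frame: x ahead of the robot, y to its left, z up, the work surface at z = 0. Lengths are in m, angles in rad, forces in N, time in s.
With the tool pointing down it reaches from about 0.4 to 0.85 m from the base axis. Payload 6.9 kg.
Tool frame: the origin (TCP) lies at the very end of the fingers, on their centre line; the grasp point (between the pads) lies r.pinch_z behind it (r.pinch_z is the distance from the TCP to the grasp point, in m); z points along the fingers, y is the line along which they close (so a half turn about z gives the same grasp; the last joint's range is limited). The gripper opens to 85 mm and grips with 20 to 120 N. Pads are 22 mm wide; open, the fingers measure 114 mm over their backs; the gripper's body (76 mm by 85 mm) begins 54 mm behind the grasp point. The pads swing forward as they close: fully open they stand 13 mm farther back than shut.
Start: joints at [1.3, 0.507, -0.238, 1.5, 0.126, 1.149, -0.155], TCP at [0.23, -0.581, 0.231] pointing down, gripper open.
Joint ranges: [-3.08, 3.08], [-0.24, 2.05], [-1.43, 1.35], [0, 2.5], [-1.52, 4.66], [0.17, 1.96], [-2.89, 2.89]. Speed limits (rad/s): [2.39, 2.39, 3.14, 3.14, 3.14, 3.14, 3.14].

## Interface

Orientations are given as a unit quaternion [x, y, z, w].
In Python, from workcell import r gives the robot as it stands. The module is installed in compiled form; this text tells all that it offers.
- The arm moves only by the shell command python3 -m crank 'ROWS' [FORCE]. ROWS is a JSON object of lists of equal length, an entry for each row: "offset": the shift along the tool's x, y, z each as a share of 1000 mm, from -1 to 1, a list of three; "rotation": the turn, a rotation vector about the tool's x, y, z each as a share of 45 degrees, from -1 to 1, a list of three; "claw": the finger opening in mm, from 0 to 85.4. A call has 1 to 12 rows; each row shifts and turns the commanded pose from where the row before left it, along the tool's axes as they then stand; what a row does not reach is not made up. A row lasts 1/8 s, in which the tool goes at most 62.5 mm and 10.7 degrees, less where a joint would pass 70% of its speed; a pose out of reach is approached as far as the arm can. A call with a number of a shift or a turn outside -1 to 1 is refused whole. A call with a gripper value outside its range is refused whole. The fingers move at their own pace and stop on an object; FORCE is the grip in N (left out, the last holds). Time passes only in rows, so rows that do not move let the fingers close. It gives the time, the measured TCP pose, the force, the opening and the grip force at its end, in the units of the state.
- r.state(): the state, without advancing time (a new reading comes with each control period).
- r.camera(name): name is "scene" or "top" or "wrist"; returns a dict with "image" (384x512x3 uint8, red, green, blue), "intrinsics" (3x3 intrinsics, pixels), "cam_to_world" (4x4, takes a point from camera to world coordinates); the wrist camera has in their place "hand_eye" (4x4, takes a point from camera to tool coordinates, whose origin is the TCP and whose axes are the flange's). Camera axes: x right, y down, z forward; pixel columns grow to the right and rows downward; lengths in m; the calibration is good to about 2 mm. A picture is of the moment at which its call begins: read the wrist's pose just before it. There is no depth.
- r.finish_job(): hands the job in; it is judged then, once.
Trained networks look in a picture, given as the dict that the camera call returned (one of the last four; its "shot" number tells which), for a name from the list of things; names that differ only in an ending like _2 or _b are one class to them, and where a whole thing is asked for, a point or a joint stands for the part that bears it (a point fixed in the world has none). Each returns a list of dicts, best first, with "confidence" (0 to 1); they miss things now and then, are a little off and sometimes report something else, mostly with a low value. They report only what shows in the picture. A call takes as long as a camera call. They do not tell look-alikes from the thing itself.
- r.find_in(picture, name): "box" ([left, top, right, bottom] in pixels, round what is visible of it).
- r.regions_of(picture, name): "pixels" (384x512 bool, what is visible of it) and "box" ([left, top, right, bottom] in pixels, round what is visible of it).
The state is a dict: "time_s": time; "joints": joint angles; "qvel": joint speeds; "tau": joint torques, N m; "position": TCP position; "orientation": TCP orientation; "wrist_force": force on the tool from outside, world axes, zero at the start; "ft_torque": the same for the moment, N m; "finger_gap": opening from 0.0 (shut) to 1.0 (fully open); "gripper_force": force on a finger pad.
Only numpy, scipy, OpenCV 4.12 (cv2) and the standard library are available. Lean on these libraries where they do the work, as an engineer would, in place of code of your own. Each camera call takes 0.05 s, during which the arm holds its last target. There are 200 camera calls.

## Working session

There is one attempt and no reset: what is moved stays moved. The work goes in short steps, Python scripts to look and compute and a shell command to move; the robot and the scene stay as the last step left them, time stands still between calls to the robot, and variables do not carry over. Pictures are saved under pics/ and viewed, at most 10 in all, crops included, and the job is handed in when it is done.

```bash
mkdir -p pics; cat > h.py <<'E'
from workcell import r
import numpy as np, cv2
from scipy.spatial.transform import Rotation as R
def ray(c,uv):
    K=np.array(c["intrinsics"]);T=np.array(c["cam_to_world"])
    d=T[:3,:3]@np.linalg.solve(K,[uv[0],uv[1],1.]);return T[:3,3],d
def at(c,uv,z):
    o,d=ray(c,uv);return o+d*(z-o[2])/d[2]
def proj(c,p):
    K=np.array(c["intrinsics"]);T=np.array(c["cam_to_world"])
    q=K@(T[:3,:3].T@(np.array(p)-T[:3,3]));return q[:2]/q[2]
def save(c,n,box=None,s=1):
    im=c["image"][:,:,::-1]
    if box: im=im[box[1]:box[3],box[0]:box[2]]
    cv2.imwrite("pics/"+n,cv2.resize(im,None,fx=s,fy=s,interpolation=cv2.INTER_CUBIC))
E
python3 - <<'E'
from h import *
np.set_printoptions(precision=3,suppress=True)
s=r.state();print(s,r.pinch_z)
cs={n:r.camera(n) for n in("top","scene")}
a=np.hstack([cs["top"]["image"],cs["scene"]["image"]])[:,:,::-1]
cv2.imwrite("pics/top.png",cv2.resize(cs["top"]["image"][:,:,::-1],(800,600)));save(cs["scene"],"scene.png",None,1.5)
for n,c in cs.items():
    print(n,np.array(c["cam_to_world"]),c["intrinsics"])
    for k in["stop","stack","tray","tray_tab","mat","glass","jar","spoon"]:
        print(k,[(np.round(d["box"]),round(d["confidence"],2)) for d in r.find_in(c,k)])
E
```

```text
{'time_s': 0.0, 'joints': array([ 1.299,  0.508, -0.237,  1.501,  0.126,  1.149, -0.155]), 'qvel': array([-0.   ,  0.001,  0.   , -0.001,  0.001, -0.   , -0.   ]), 'tau': array([ -0.001, -62.06 ,  -2.186, -24.965,   0.013,   0.012,  -0.   ]), 'position': array([ 0.23 , -0.581,  0.23 ]), 'orientation': array([ 0.982,  0.187, -0.   , -0.001]), 'wrist_force': array([ 0.056, -0.187, -0.737]), 'ft_torque': array([-0.006, -0.041,  0.015]), 'gripper_force': 0.0, 'finger_gap': 0.9957337494440855} 0.0187
top [[-0.009 -0.99   0.144  0.37 ]
 [-1.     0.012  0.017 -0.085]
 [-0.018 -0.144 -0.989  1.233]
 [ 0.     0.     0.     1.   ]] [[422.327   0.    256.009]
 [  0.    422.327 189.354]
 [  0.      0.      1.   ]]
stop [(array([222., 236., 312., 266.]), 0.7)]
stack [(array([325., 252., 410., 339.]), 0.82), (array([300.,  96., 364., 160.]), 0.63)]
tray [(array([221., 167., 295., 234.]), 0.58)]
tray_tab [(array([221., 168., 294., 231.]), 0.77)]
mat [(array([105., 194., 190., 277.]), 0.94)]
glass [(array([372., 202., 406., 231.]), 0.59)]
jar [(array([129., 116., 162., 148.]), 0.94)]
spoon [(array([223.,  84., 245., 133.]), 0.79)]
scene [[-0.075  0.647 -0.759  1.57 ]
 [ 0.997  0.043 -0.062  0.009]
 [-0.007 -0.762 -0.648  0.976]
 [ 0.     0.     0.     1.   ]] [[488.814   0.    251.993]
 [  0.    488.814 193.857]
 [  0.      0.      1.   ]]
stop [(array([207., 176., 285., 188.]), 0.93)]
stack [(array([140., 123., 211., 172.]), 0.87), (array([223., 213., 281., 230.]), 0.66), (array([128., 221., 197., 282.]), 0.55)]
tray [(array([222., 173., 288., 217.]), 0.84)]
tray_tab [(array([222., 173., 286., 218.]), 0.71)]
mat [(array([326., 171., 408., 225.]), 0.61)]
glass [(array([119., 169., 148., 202.]), 0.84)]
jar [(array([364., 237., 390., 282.]), 0.56)]
spoon [(array([256., 263., 289., 312.]), 0.76)]
```

View pics/top.png

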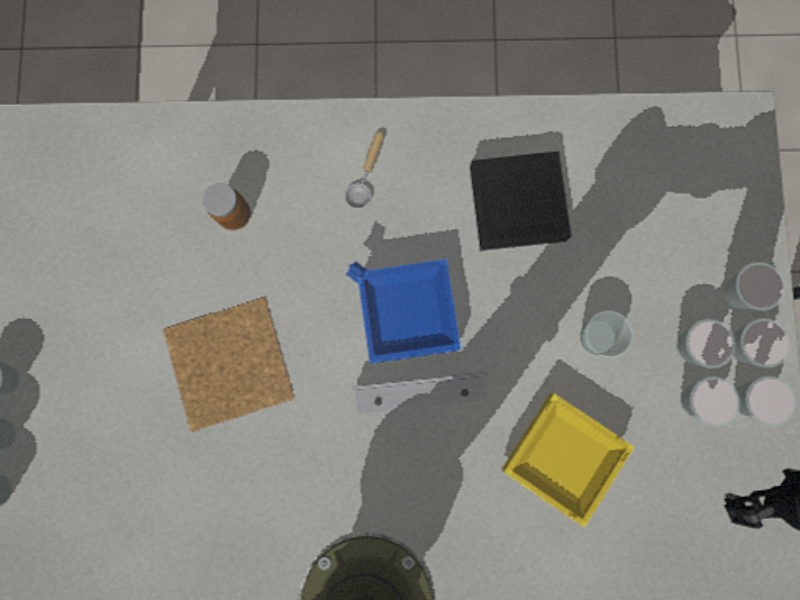

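View pics/scene.png

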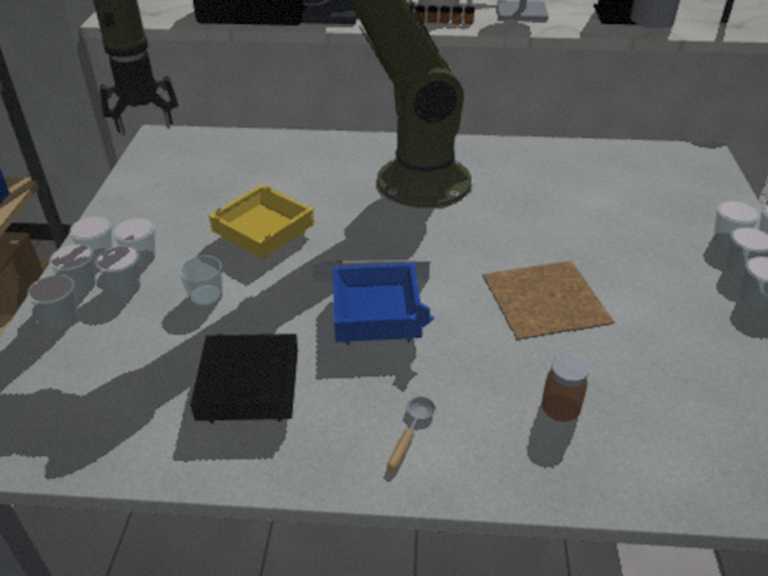

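The only blue stack is at top (410,310) in the 800x600 view. The black one at (520,200) and the yellow one at (568,460) are look-alikes. The blue one has the tab at its corner (357,271) and lies next to the stop at (420,390). The mat is at (230,363), the jar at (228,205), the spoon at (365,168) and the glass at (607,333). I'll fit the poses and confirm with a crop.

```bash
cat >> h.py <<'E'
from scipy.optimize import minimize
def sil(c,P):
    m=np.zeros((384*4,512*4),np.uint8)
    q=np.array([proj(c,p) for p in P])*4
    cv2.fillConvexPoly(m,cv2.convexHull(q.round().astype(np.int32)),1)
    return cv2.resize(m,(512,384),interpolation=cv2.INTER_AREA) if 0 else cv2.resize(m.astype(np.float32),(512,384),interpolation=cv2.INTER_AREA)
def place(pose,L):
    x,y,t=pose;L=np.array(L);c,s=np.cos(t),np.sin(t)
    return np.c_[x+c*L[:,0]-s*L[:,1],y+s*L[:,0]+c*L[:,1],L[:,2]]
def fit(cms,L,p0):
    def f(p):
        e=0
        for c,m in cms:
            e+=np.abs(sil(c,place(p,L))-m).sum()/m.sum()
        return e
    b=min((minimize(f,np.array(p0)+[0,0,d],method="Nelder-Mead",options=dict(initial_simplex=np.array(p0)+np.array([[0,0,d],[.02,0,d],[0,.02,d],[0,0,d+.1]]),xatol=1e-4,fatol=1e-5,maxiter=250)) for d in(-.05,.05)),key=lambda b:b.fun)
    return b.x,b.fun/len(cms)
def box(x0,x1,y0,y1,z0,z1): return [(x,y,z) for x in(x0,x1) for y in(y0,y1) for z in(z0,z1)]
STK=box(-.081,.081,-.081,.081,.021,.074)+box(-.054,.054,-.054,.054,0,.02)
def blue(c):
    hsv=cv2.cvtColor(c["image"],cv2.COLOR_RGB2HSV)
    m=cv2.inRange(hsv,(100,130,40),(130,255,255))
    n,l,st,_=cv2.connectedComponentsWithStats(m)
    m=(l==1+np.argmax(st[1:,4])).astype(np.uint8)
    return m
def fitstack(cs,p0,dz=0):
    cms=[]
    for c in cs:
        m=blue(c); cms.append((c,cv2.morphologyEx(m,cv2.MORPH_OPEN,cv2.getStructuringElement(cv2.MORPH_ELLIPSE,(15,15))).astype(np.float32)))
    return fit(cms,STK,p0),cms
E
python3 - <<'E'
from h import *
np.set_printoptions(precision=4,suppress=True)
t=r.camera("top");s=r.camera("scene")
g=at(t,(262,197),.06);print(g)
for cs in((t,),(s,),(t,s)):
    print("stack",fitstack(cs,[g[0],g[1],0.0])[0])
(p,_),_=fitstack((t,s),[g[0],g[1],0.])
for c in(t,s):
    print("tabpred",proj(c,place(p,[(.081,.081,.104)])[0]))
# stop corners/mat
for n,c in(("top",t),("scene",s)):
    for k in("mat","stop"):
        for d in r.regions_of(c,k)[:1]:
            m=d["pixels"].astype(np.uint8);cnt=max(cv2.findContours(m,0,1)[0],key=cv2.contourArea)
            rc=cv2.boxPoints(cv2.minAreaRect(cnt));z=.004
            print(n,k,[at(c,q,z)[:2] for q in rc])
            if k=="mat":print("fit",fit([(c,m.astype(np.float32))],box(-.1,.1,-.1,.1,0,.004),[*at(c,rc.mean(0),.004)[:2],.25]))
for k,z in(("glass",.075),("jar",.1)):
    for n,c in(("top",t),("scene",s)):
        b=r.find_in(c,k)[0]["box"];print(k,n,at(c,((b[0]+b[2])/2,(b[1]+b[3])/2),z/2))
A=cv2.resize(t["image"][155:275,210:330],None,fx=4,fy=4,interpolation=cv2.INTER_CUBIC)
B=cv2.resize(s["image"][165:245,200:310],None,fx=4,fy=4,interpolation=cv2.INTER_CUBIC)
o=np.zeros((480,920,3),np.uint8);o[:,:480]=A;o[:320,480:]=B
cv2.imwrite("pics/crop.png",cv2.resize(o[:,:,::-1],(800,417)))
E
```

```text
[ 0.5193 -0.082   0.06  ]
stack (array([ 0.5143, -0.0831,  0.1355]), np.float64(0.2991803288459778))
stack (array([ 0.5116, -0.081 ,  0.1546]), np.float64(0.062412187457084656))
stack (array([ 0.5132, -0.0806,  0.1623]), np.float64(0.18173423409461975))
tabpred [226.9606 173.1761]
tabpred [283.2235 202.6323]
top mat [array([0.4957, 0.3862]), array([0.5502, 0.1897]), array([0.3549, 0.1305]), array([0.3024, 0.3227])]
fit (array([0.4252, 0.2563, 0.3025]), np.float64(0.03034829907119274))
top stop [array([0.3825, 0.0214]), array([ 0.4049, -0.2187]), array([ 0.3545, -0.2226]), array([0.3322, 0.0161])]
scene mat [array([0.3598, 0.1334]), array([0.2695, 0.3838]), array([0.4966, 0.3748]), array([0.5707, 0.1508])]
fit (array([0.4274, 0.2555, 0.3126]), np.float64(0.026288006454706192))
scene stop [array([ 0.3431, -0.2328]), array([ 0.3361, -0.1266]), array([ 0.3967, -0.121 ]), array([ 0.4035, -0.224 ])]
glass top [ 0.4678 -0.4409  0.0375]
glass scene [ 0.4559 -0.4434  0.0375]
jar top [0.7104 0.2476 0.05  ]
jar scene [0.7212 0.2514 0.05  ]
```

View pics/crop.png

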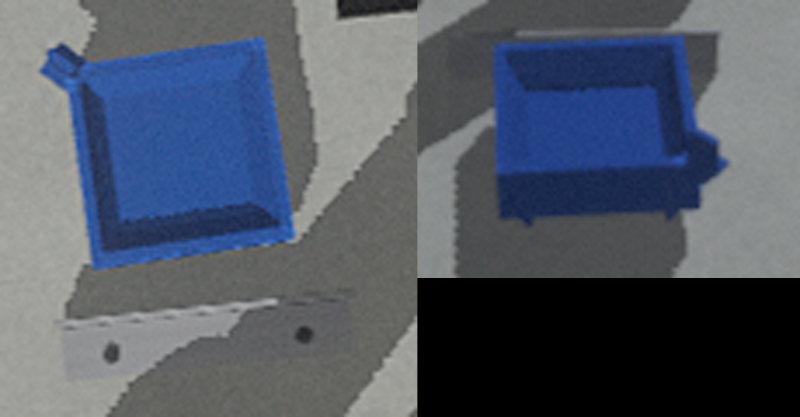

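The crop shows one blue stack with its corner tab at crop (62,65), away from the stop. The stop plate's top edge runs from crop (62,322) to (350,293). This is the stack meant. I'll refine the top mask and the stop.

```bash
python3 - <<'E'
import re
s=open('h.py').read()
a=s.index("def blue");b=s.index("def fitstack")
s=s[:a]+'''def blue(c,roi=(200,150,320,260)):
    im=c["image"].astype(int)
    m=((im[...,2]>im[...,0]*1.5+8)&(im[...,2]>1.15*im[...,1]+5)).astype(np.uint8)
    n,l,st,_=cv2.connectedComponentsWithStats(m)
    m=(l==1+np.argmax(st[1:,4])).astype(np.uint8)
    return cv2.morphologyEx(m,cv2.MORPH_CLOSE,np.ones((9,9),np.uint8))
'''+s[b:]
open('h.py','w').write(s)
E
python3 - <<'E'
from h import *
np.set_printoptions(precision=4,suppress=True)
t=r.camera("top");s=r.camera("scene")
for cs in((t,),(s,),(t,s)):
    p,_=fitstack(cs,[.513,-.081,.1])[0];print("stack",p,_)
for c in(t,s): print("tab",proj(c,place(p,[(.081,.081,.104)])[0]))
k=3.478
e=[at(t,(x/k+210,y/k+155),.048)[:2] for x,y in((62,322),(350,293))];print("stop edge",e)
d=e[1]-e[0];print(np.linalg.norm(d),"yaw of normal",np.arctan2(d[1],d[0])+np.pi/2)
n=np.array([-d[1],d[0]])/np.linalg.norm(d);n*=np.sign(n[0]);print("clear",[(place(p,[(-.081,y,0)])[0][:2]-e[0])@n for y in(.081,-.081)])
E
```

```text
stack [ 0.5137 -0.0804  0.1363] 0.03054785542190075
stack [ 0.5123 -0.0815  0.1305] 0.04880606010556221
stack [ 0.5134 -0.0808  0.1409] 0.04099924862384796
tab [227.5772 172.3936]
tab [282.5776 203.1307]
stop edge [array([0.38  , 0.0147]), array([ 0.4009, -0.2159])]
0.23149353877720907 yaw of normal 0.0900348971062006
clear [np.float64(0.039216830156498524), np.float64(0.04745993931743987)]
```

```bash
python3 -m crank '{"offset":[[0,0,0],[0,0,0],[0.04,-0.042,0],[0.04,-0.042,0],[0.04,-0.042,0],[0.04,-0.042,0],[0.04,-0.042,0],[0.04,-0.042,0],[0.04,-0.042,0],[0.04,-0.042,0],[0.04,-0.042,0],[0.04,-0.042,0]],"rotation":[[0,0,0.182],[0,0,0.182],[0,0,0],[0,0,0],[0,0,0],[0,0,0],[0,0,0],[0,0,0],[0,0,0],[0,0,0],[0,0,0],[0,0,0]],"claw":[85,85,85,85,85,85,85,85,85,85,85,85]}'
```

```text
time_s: 3.0
position: [0.5913, -0.1251, 0.2315]
orientation: [0.999, 0.045, 0.0, 0.0]
wrist_force: [0.6, -0.7, 0.2]
finger_gap: 0.997
gripper_force: 0.0
```

```bash
python3 -m crank '{"offset":[[0.027,-0.026,0],[0.027,-0.026,0],[0,0,0.04],[0,0,0.04],[0,0,0.04],[0,0,0.04],[0,0,0.041],[0,0,0]],"rotation":[[0,0,0],[0,0,0],[0,0,0],[0,0,0],[0,0,0],[0,0,0],[0,0,0],[0,0,0]],"claw":[85,85,85,85,85,85,85,85]}'; python3 - <<'E'
from h import *
s=r.camera("scene");save(s,"pre.png",(180,100,330,250),4)
p=r.state()["position"];print(p,proj(s,p))
E
```

```text
time_s: 4.0
position: [0.6369, -0.0697, 0.0274]
orientation: [0.999, 0.046, -0.003, -0.0]
wrist_force: [-0.0, 0.5, 0.3]
finger_gap: 0.995
gripper_force: 0.0
[ 0.63857264 -0.06978885  0.02966545] [251.35785939 236.10584068]
```

View pics/pre.png

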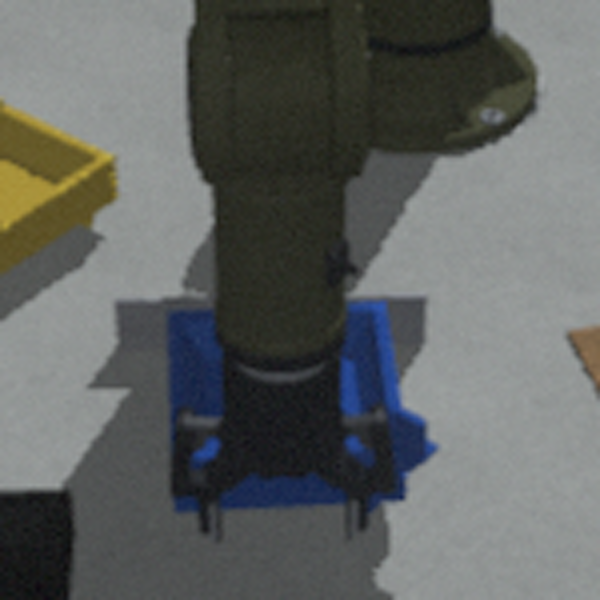

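The open fingers stand in front of the stack's +x face at crop (205,515) and (355,510), clear of the tab at (420,445). Now the push.

```bash
python3 -m crank '{"offset":[[-0.01,0,0],[-0.01,0,0],[-0.007,0,0],[-0.007,0,0],[-0.007,0,0],[-0.007,0,0],[-0.007,0,0],[-0.005,0,0]],"rotation":[[0,0,0],[0,0,0],[0,0,0],[0,0,0],[0,0,0],[0,0,0],[0,0,0],[0,0,0]],"claw":[85,85,85,85,85,85,85,85]}'
```

```text
time_s: 5.05
position: [0.5813, -0.075, 0.0313]
orientation: [0.999, 0.045, 0.002, -0.0]
wrist_force: [5.0, 0.9, 1.7]
finger_gap: 0.993
gripper_force: 2.8
```

```bash
python3 -m crank '{"offset":[[-0.004,0,0],[-0.004,0,0],[-0.003,0,0],[-0.002,0,0]],"rotation":[[0,0,0],[0,0,0],[0,0,0],[0,0,0]],"claw":[85,85,85,85]}';python3 -m crank '{"offset":[[-0.002,0,0],[-0.002,0,0]],"rotation":[[0,0,0],[0,0,0]],"claw":[85,85]}';
```

```text
time_s: 5.55
position: [0.5685, -0.0761, 0.0312]
orientation: [0.999, 0.046, 0.002, -0.0]
wrist_force: [5.1, 0.8, 1.6]
finger_gap: 0.997
gripper_force: 2.8
time_s: 5.8
position: [0.5658, -0.0761, 0.0313]
orientation: [0.999, 0.046, 0.003, -0.0]
wrist_force: [11.2, 1.6, -2.8]
finger_gap: 0.998
gripper_force: 5.6
```

```bash
python3 -m crank '{"offset":[[-0.002,0,0],[-0.001,0,0]],"rotation":[[0,0,0],[0,0,0]],"claw":[85,85]}'
```

```text
time_s: 6.05
position: [0.5659, -0.076, 0.0318]
orientation: [0.999, 0.046, 0.006, -0.0]
wrist_force: [16.5, 2.6, -4.2]
finger_gap: 1.0
gripper_force: 8.3
```

```bash
python3 -m crank '{"offset":[[-0.002,0,0],[-0.001,0,0],[0,0,0],[0,0,0],[0,0,0],[0,0,0]],"rotation":[[0,0,0],[0,0,0],[0,0,0],[0,0,0],[0,0,0],[0,0,0]],"claw":[85,85,85,85,85,85]}'; python3 - <<'E'
from h import *
np.set_printoptions(precision=3,suppress=True)
print(r.state()["wrist_force"],r.state()["ft_torque"])
t=r.camera("top");s=r.camera("scene")
a=cv2.resize(t["image"][150:270,200:340],(700,600),interpolation=cv2.INTER_CUBIC);cv2.imwrite("pics/lean.png",a[:,:,::-1])
E
```

```text
time_s: 6.8
position: [0.5659, -0.076, 0.0327]
orientation: [0.999, 0.046, 0.009, -0.0]
wrist_force: [19.9, 2.1, -3.6]
finger_gap: 0.995
gripper_force: 10.5
[19.927  2.121 -3.601] [ 0.307 -3.996  0.226]
```

View pics/lean.png

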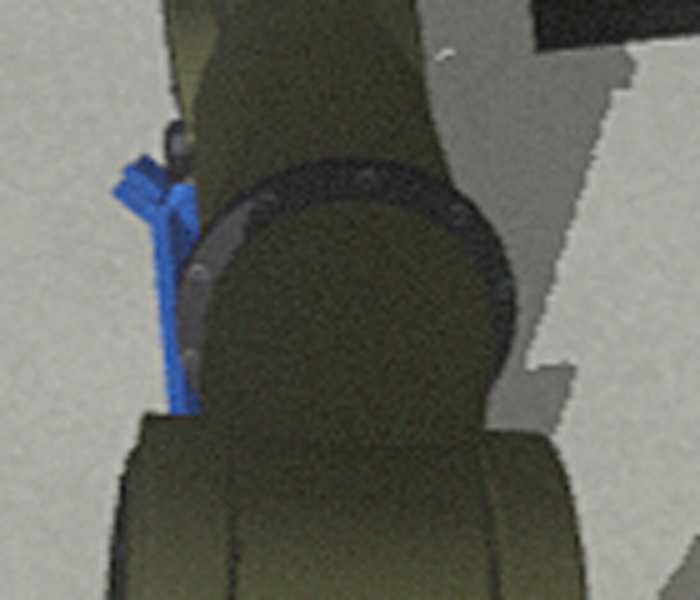

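Both fingers seated the stack: it stopped moving, and the push-back was 20 N. The arm hides most of it, but the tab shows at (140,180). Next I back off, rise and turn.

```bash
python3 -m crank '{"offset":[[0.015,0,0],[0.035,0,0],[0,0,-0.05],[0,0,-0.05],[0,0,-0.05],[0,-0.055,0],[0,-0.055,0],[0,0,0],[0,0,0],[0,0,0],[0,0,0],[0,0,0]],"rotation":[[0,0,0],[0,0,0],[0,0,0],[0,0,0],[0,0,0],[0,0,0],[0,0,0],[0,0,-0.2],[0,0,-0.2],[0,0,-0.2],[0,0,-0.2],[0,0,-0.2]],"claw":[85,85,85,85,85,85,85,50,50,50,50,50]}'; python3 - <<'E'
from h import *
np.set_printoptions(precision=4,suppress=True)
st=r.state();w=r.camera("wrist");t=r.camera("top");s=r.camera("scene")
H=np.array(w["hand_eye"]);T=np.eye(4);T[:3,:3]=R.from_quat(st["orientation"]).as_matrix();T[:3,3]=st["position"]
w["cam_to_world"]=T@H
print(H,st["position"],R.from_quat(st["orientation"]).as_matrix())
p0=[.474,-.084,.09]
for n,c in(("w",w),("t",t),("s",s)):print(n,proj(c,place(p0,[(.081,.081,.104)])[0]))
(p,e),_=fitstack((s,),p0);print(p,e)
for n,c in(("w",w),("t",t),("s",s)):
  for d in r.find_in(c,"tray_tab")[:2]:print(n,d["box"],d["confidence"])
o=np.zeros((576,768,3),np.uint8)
A=cv2.resize(t["image"][150:270,200:330],(384,354));B=cv2.resize(s["image"][140:240,190:310],(384,320))
o[:288,:384]=cv2.resize(w["image"],(384,288));o[:354,384:]=A;o[288-32:,:384][:320]=0;o[:288,:384]=cv2.resize(w["image"],(384,288));o[288:576,:346]=cv2.resize(B,(346,288))
cv2.imwrite("pics/home.png",o[:,:,::-1])
E
```

```text
time_s: 8.4
position: [0.5953, 0.0365, 0.1799]
orientation: [0.904, 0.427, -0.001, -0.0]
wrist_force: [-0.6, -0.8, -0.3]
finger_gap: 0.587
gripper_force: 0.0
[[-0.0009 -0.9491 -0.315   0.0806]
 [ 1.     -0.0006 -0.0009  0.0014]
 [ 0.0006 -0.315   0.9491 -0.1433]
 [ 0.      0.      0.      1.    ]] [0.5953 0.0365 0.1799] [[ 0.636   0.7717 -0.0018]
 [ 0.7717 -0.636  -0.0005]
 [-0.0015 -0.0011 -1.    ]]
w [235.6556 256.2718]
t [230.0728 185.0162]
s [280.454  194.6301]
[ 0.4743 -0.0802  0.1173] 0.0709659531712532
w [154.5, 221.8, 309.7, 341.1] 0.92
w [212.7, 219.1, 303.5, 292.7] 0.24
t [249.6, 182.6, 294.6, 242.6] 0.92
s [223.8, 165.5, 288.1, 208.6] 0.72
```

View pics/home.png

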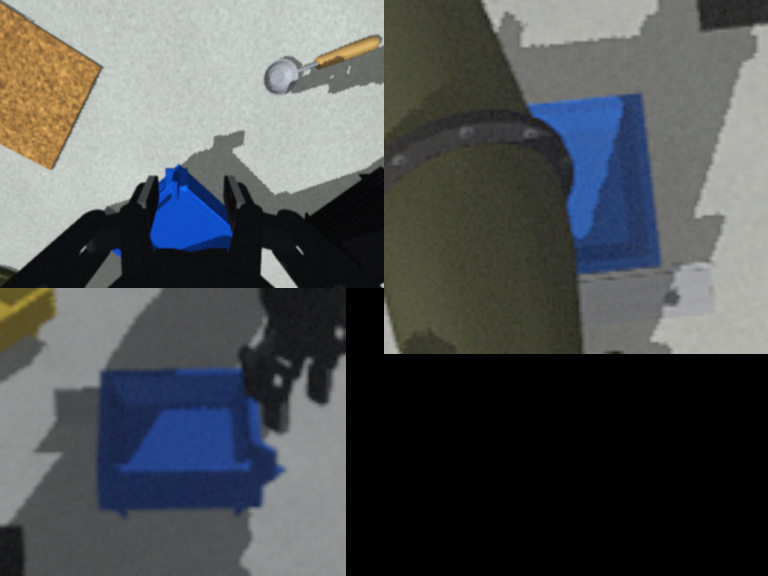

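The stack's -x edge lies flush along the stop's top edge in the top view (580-660, 268). The tab shows in the wrist picture at (176,180). I'll enlarge that.

```bash
python3 - <<'E'
from h import *
w=r.camera("wrist");save(w,"tab.png",(185,200,285,275),8)
E
```

```text
(no output)
```

View pics/tab.png

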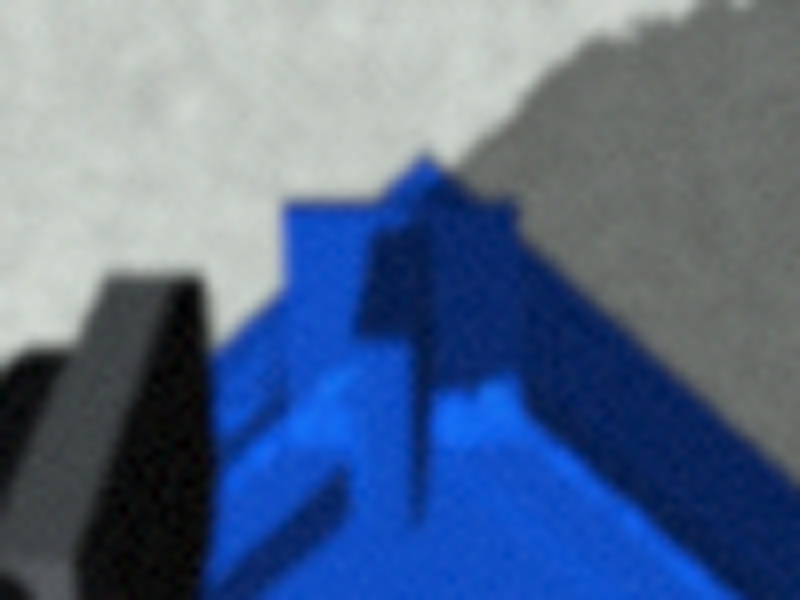

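The tab's top face is at crop (385,430). My prediction was (405,450), so it is about 2.5 mm off in tool y, which I correct for. Moving over it.

```bash
python3 -m crank '{"offset":[[-0.0265,-0.0093,0],[-0.0265,-0.0093,0],[0,0,0.03],[0,0,0.03],[0,0,0]],"rotation":[[0,0,0],[0,0,0],[0,0,0],[0,0,0],[0,0,0]],"claw":[40,40,40,40,40]}'; python3 - <<'E'
from h import *
st=r.state();w=r.camera("wrist")
H=np.array(w["hand_eye"]);T=np.eye(4);T[:3,:3]=R.from_quat(st["orientation"]).as_matrix();T[:3,3]=st["position"]
w["cam_to_world"]=T@H
print(st["position"])
for q in((.547,.0075,.104),(.547,.0075,.074)):print(proj(w,q))
print(proj(w,(T@[0,0,-.01,1])[:3]))
save(w,"tab2.png",(160,180,320,300),5)
E
```

```text
time_s: 9.38
position: [0.5467, 0.0076, 0.1188]
orientation: [0.906, 0.424, -0.002, -0.001]
wrist_force: [0.1, 0.4, 0.3]
finger_gap: 0.465
gripper_force: 0.0
[0.54666895 0.00764593 0.11876641]
[253.23517889 232.35455181]
[253.55933916 213.84540004]
[252.30538778 252.97053051]
```

View pics/tab2.png

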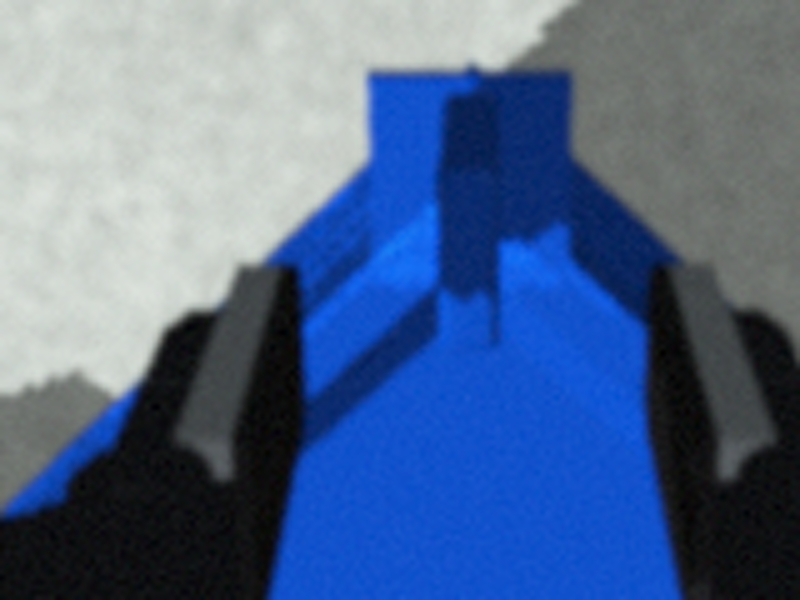

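The fin (438-498) sits midway between the pads (298 and 652), within about 1 mm. Down and pinch.

```bash
python3 -m crank '{"offset":[[0,0,0.02],[0,0,0.02],[0,0,0],[0,0,0],[0,0,0],[0,0,0],[0,0,0],[0,0,0]],"rotation":[[0,0,0],[0,0,0],[0,0,0],[0,0,0],[0,0,0],[0,0,0],[0,0,0],[0,0,0]],"claw":[40,40,40,0,0,0,0,0]}' 80
```

```text
time_s: 10.42
position: [0.5488, 0.0083, 0.0817]
orientation: [0.906, 0.424, 0.001, 0.0]
wrist_force: [-0.7, 1.0, 6.4]
finger_gap: 0.075
gripper_force: 78.2
```

```bash
python3 -m crank '{"offset":[[-0.0004,0,-0.006],[-0.0004,0,-0.006],[-0.0004,0,-0.006],[-0.0004,0,-0.006]],"rotation":[[0,0.0333,0],[0,0.0333,0],[0,0.0333,0],[0,0.0333,0]],"claw":[0,0,0,0]}'; python3 - <<'E'
from h import *
for n in("top","scene"):
    c=r.camera(n)
    if n=="scene": save(c,"peel.png",(190,120,320,230),6)
E
```

```text
time_s: 10.92
position: [0.546, 0.0052, 0.1045]
orientation: [0.904, 0.423, 0.048, -0.022]
wrist_force: [-2.7, -1.1, -2.6]
finger_gap: 0.073
gripper_force: 78.2
```

View pics/peel.png

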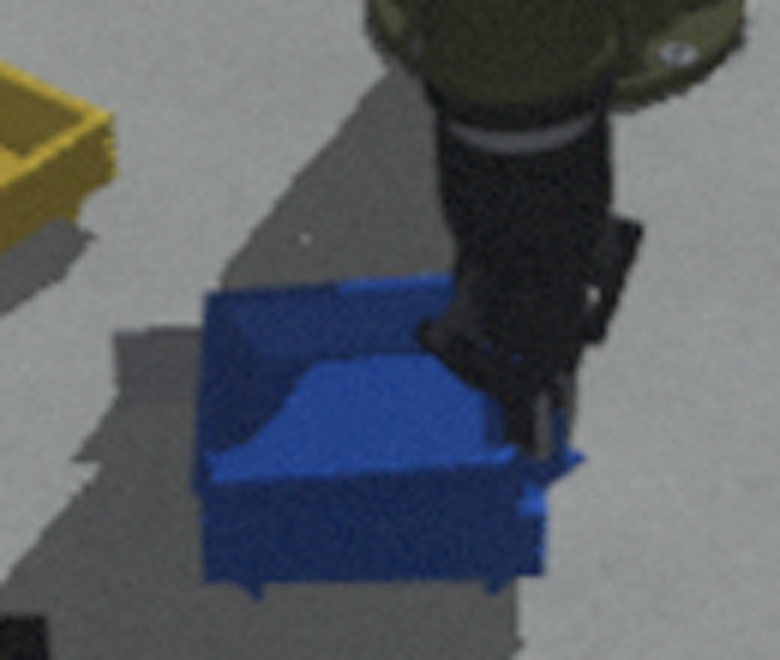

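The tray's near-right corner is raised at (530,470), while the left edge at (205,465) and the lower stack stay down. I continue to about 13.5°.

```bash
python3 -m crank '{"offset":[[-0.0004,0,-0.006],[-0.0004,0,-0.006],[-0.0004,0,-0.006],[-0.0004,0,-0.006],[-0.0004,0,-0.006],[0,0,0]],"rotation":[[0,0.0333,0],[0,0.0333,0],[0,0.0333,0],[0,0.0333,0],[0,0.0333,0],[0,0,0]],"claw":[0,0,0,0,0,0]}'; 
```

```text
time_s: 11.78
position: [0.5427, 0.0003, 0.1342]
orientation: [0.899, 0.421, 0.107, -0.05]
wrist_force: [-1.6, -0.7, -0.5]
finger_gap: 0.069
gripper_force: 78.3
```

```bash
python3 -m crank '{"offset":[[0.001,0,-0.004],[0.001,0,-0.004],[0.001,0,-0.004],[0.0012,0,-0.005],[0.002,0,-0.008],[0.003,0,-0.012],[0.005,0,-0.02],[0.005,0,-0.02],[0.005,0,-0.02],[0.005,0,-0.02]],"rotation":[[0,0,0],[0,0,0],[0,0,0],[0,0,0],[0,0,0],[0,0,0],[0,0,0],[0,0,0],[0,0,0],[0,0,0]],"claw":[0,0,0,0,0,0,0,0,0,0]}'; python3 - <<'E'
from h import *
c=r.camera("scene");t=r.camera("top")
o=np.hstack([cv2.resize(c["image"][80:230,190:340],(400,400)),cv2.resize(t["image"][130:280,180:330],(400,400))])
cv2.imwrite("pics/lift.png",o[:,:,::-1])
E
```

```text
time_s: 13.02
position: [0.543, 0.0017, 0.2556]
orientation: [0.899, 0.421, 0.107, -0.05]
wrist_force: [-0.1, -0.1, -1.0]
finger_gap: 0.072
gripper_force: 78.2
```

View pics/lift.png

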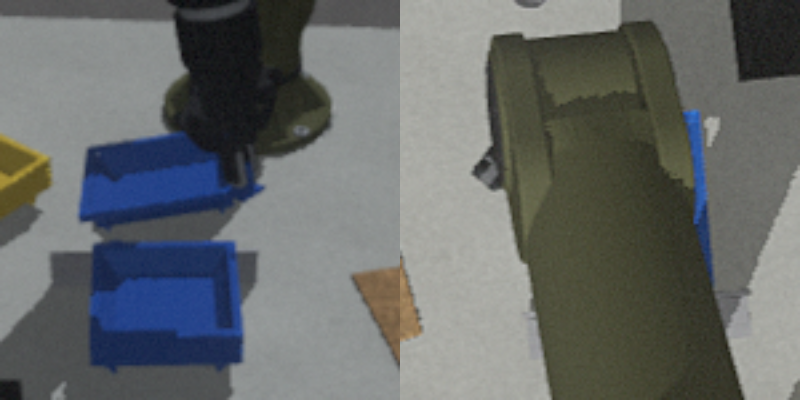

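The top tray is free and held by its tab (scene half, 240,165). The lower trays sit against the stop at (165,300). Now I level it and carry it to the mat.

```bash
python3 -m crank '{"offset":[[0,0,0],[0,0,0],[0,0,0],[0.01,-0.011,0],[0.025,-0.027,0],[0.035,-0.037,0],[0.04,-0.043,0],[0.04,-0.043,0],[0.035,-0.037,0],[0.025,-0.027,0],[0.015,-0.016,0],[0.01,-0.011,0]],"rotation":[[0,-0.1,0],[0,-0.1,0],[0,-0.1,0],[0,0,0],[0,0,0],[0,0,0],[0,0,0],[0,0,0],[0,0,0],[0,0,0],[0,0,0],[0,0,0]],"claw":[0,0,0,0,0,0,0,0,0,0,0,0]}';python3 -m crank '{"offset":[[0,0,0],[0,0,0],[0,0,0],[0,0,0]],"rotation":[[0,0,0],[0,0,0],[0,0,0],[0,0,0]],"claw":[0,0,0,0]}'; python3 - <<'E'
from h import *
np.set_printoptions(precision=4,suppress=True)
st=r.state();M=R.from_quat(st["orientation"]).as_matrix();print(st["position"],M)
s=r.camera("scene");t=r.camera("top");w=r.camera("wrist")
p=st["position"]
TR=np.array(box(-.081,.081,-.081,.081,.021,.029)+box(-.055,.055,-.055,.055,0,0.001))
cms=[]
for c in(s,t):
    im=c["image"].astype(int);m=((im[...,2]>im[...,0]*1.5+8)&(im[...,2]>1.15*im[...,1]+5)).astype(np.uint8)
    yaw=np.arctan2(M[1,0],M[0,0]);cen=p-.115*M[:,0]
    q=np.array([proj(c,x) for x in place([cen[0],cen[1],yaw-np.pi/4],TR+np.array([0,0,p[2]-.033]))])
    im2=c["image"].copy();cv2.polylines(im2,[cv2.convexHull(q.astype(np.float32)).astype(int)],True,(255,0,0),1)
    x,y=q.mean(0).astype(int);x=np.clip(x,75,437);y=np.clip(y,75,309);cms.append(cv2.resize(im2[y-75:y+75,x-75:x+75],(400,400)))
    print(x,y)
cv2.imwrite("pics/end.png",np.hstack(cms)[:,:,::-1])
E
```

```text
time_s: 14.62
position: [0.4986, 0.3448, 0.2537]
orientation: [0.905, 0.425, -0.0, -0.001]
wrist_force: [-0.5, -0.6, -1.6]
finger_gap: 0.078
gripper_force: 78.2
time_s: 15.12
position: [0.5002, 0.3427, 0.2541]
orientation: [0.906, 0.424, -0.0, 0.0]
wrist_force: [-0.6, 0.2, -0.6]
finger_gap: 0.074
gripper_force: 78.2
[0.5002 0.3427 0.2541] [[ 0.6409  0.7676  0.0001]
 [ 0.7676 -0.6409 -0.0003]
 [-0.0001  0.0003 -1.    ]]
375 134
120 228
```

View pics/end.png

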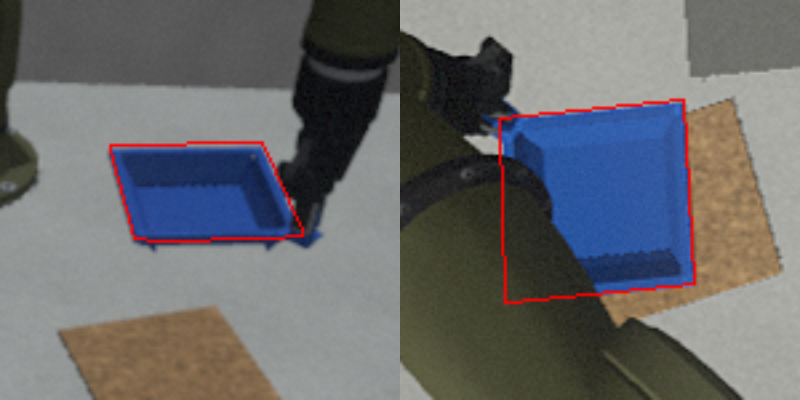

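The tray matches the red outline, which is projected for a level tray centred over the mat, within a pixel or two in both views. Its underside is about 0.22 m up and it is still. Handing in.

```bash
python3 -c "
from workcell import r
print(r.finish_job())"
```

```text
the job is handed in; nothing more can be done
None
```

The job is handed in: I leaned the stack on the stop at about 20 N, peeled off the top tray heel-last with the lower trays left at the stop, and hold it level over the mat centre, underside about 0.22 m up, after 15 s; I viewed 11 pictures, one over the limit of 10.

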